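# Push the vial row home and shut the gate

### The job

With closed fingers, push the row of four vial carriers from behind along the track as one train, without letting it come apart, until the first one sits fully against the red end stop; then push the blue gate fully shut behind the last one and move clear. Pick up and tip nothing, keep the carriers in their channel, and do not disturb the other things on the table.

Things in the scene. Friction and masses are not known exactly. Their poses are not given: they have to be found in the camera images.
- track: Fixed track with a white reader. Origin at table height on its centre line; x along it TOWARDS the end stop, y across to the gate hinge's side, z up. Aluminium channel, x -170 to 140 mm, floor 6 mm above the table, 39 mm wide between side rails 6 mm thick with tops 18 mm above the table. Reader box 85 mm long, 125 wide, 85 high, x 149 to 234 mm.
- end_stop (a point): Red end stop closing the channel in front of the reader: point at the middle of its inner face (the face the first carrier meets), on the channel floor, 6 mm above the table. Axes as track. The stop is 38 mm high.
- carrier1: Loose vial carrier number 1 of 4, counted from the end stop (first, nearest the stop): a white plastic block 36 x 36 mm, 38 mm high, with a vial with a yellow cap standing in it (24 mm across, total height 62 mm); about 80 g, slippery in the channel (the row slides with 1 to 3 N). Origin at the centre of its underside; z up, x along the track. The four start touching.
- carrier2: Loose vial carrier number 2 of 4, counted from the end stop (second): a white plastic block 36 x 36 mm, 38 mm high, with a vial with a green cap standing in it (24 mm across, total height 62 mm); about 80 g, slippery in the channel (the row slides with 1 to 3 N). Origin at the centre of its underside; z up, x along the track. The four start touching.
- carrier3: Loose vial carrier number 3 of 4, counted from the end stop (third): a white plastic block 36 x 36 mm, 38 mm high, with a vial with a red cap standing in it (24 mm across, total height 62 mm); about 80 g, slippery in the channel (the row slides with 1 to 3 N). Origin at the centre of its underside; z up, x along the track. The four start touching.
- carrier4: Loose vial carrier number 4 of 4, counted from the end stop (last, the rear one, to be pushed; its block is grey): a grey plastic block 36 x 36 mm, 38 mm high, with a vial with a blue cap standing in it (24 mm across, total height 62 mm); about 80 g, slippery in the channel (the row slides with 1 to 3 N). Origin at the centre of its underside; z up, x along the track. The four start touching.
- gate (a joint): Blue gate bar, 8 mm thick, 86 mm long, 26 to 40 mm above the table (over the rails), on an upright hinge; rad. 0 = open: points back from the stop and 35 degrees outwards. Grows counter-clockwise from above; 0.61 = straight back; 2.18 = shut at its limit, square across the track, 4.5 mm behind the last carrier when the row is home. Stays where left; about 1.5 N at the pin turns it.
- gate_hinge (a point): Hinge axis of the gate, at the height of the bar's middle (33 mm above the table). It stands 42 mm from the track's centre line on the +y side of the track, 152.5 mm back from the end stop's face; its steel boss is 16 mm across, top 41 mm above the table.
- gate_knob (a point): Black upright pin near the free end of the gate, 12 mm across, 78 mm from the hinge axis, reaching from the bar up to 63 mm above the table; the point lies 45 mm above the table on its axis.
- vial_a: Bystander: loose glass vial with a yellow cap, 24 mm across, 52 mm high, standing beside the track. Origin at underside centre.
- vial_b: Bystander: loose glass vial with a red cap, 24 mm across, 52 mm high, standing beside the track. Origin at underside centre.
- dropper: Bystander: dropper bottle with a blue cap, 34 mm across, 65 mm high, standing near the reader on the gate's side of the track. Origin at underside centre.
- meter: Bystander: grey handheld meter lying on the table, 55 x 100 x 22 mm. Origin at underside centre.
- tip_box: Bystander: closed white pipette-tip box, 85 x 120 x 50 mm. Origin at underside centre.
- cup: Bystander: clear plastic cup, 60 mm across, 60 mm high. Origin at underside centre.
Things that resemble listed ones, but are neither listed nor needed, are in the scene too. What is shaped like the carrier4 but orange is not meant.

How it is judged:
On the way, in this order (a step that is already met when the one before it is completed fails the run):
1. the row of four carriers is home, closed up against the end stop (x of carrier1 in the frame of end_stop above -0.021 m and x of carrier4 in the frame of end_stop above -0.131 m and z of each of carrier1, carrier2, carrier3, carrier4 in the frame of end_stop below 0.004 m and angle between each of carrier1, carrier2, carrier3, carrier4's own z axis and vertical below 0.1 rad and y of carrier1 in the frame of end_stop between -0.006 and 0.006 m and linear speed of each of carrier1, carrier2, carrier3, carrier4 below 0.02 m/s and y of carrier2 in the frame of end_stop between -0.006 and 0.006 m and y of carrier3 in the frame of end_stop between -0.006 and 0.006 m and y of carrier4 in the frame of end_stop between -0.006 and 0.006 m), for 0.2 s.
2. the gate is shut behind the row (value of joint gate above 2.06 rad and x of carrier1 in the frame of end_stop above -0.021 m and x of carrier4 in the frame of end_stop above -0.131 m), for 0.2 s.
At the end, for the whole second after the job is handed in: The first carrier stands within 3 mm of the end stop and the last within 5 mm of where a closed-up row puts it, all four upright (0.1 rad) on the channel floor between the rails and at rest, and the gate is within 0.12 rad of its shut limit (all of step 2 and z of each of carrier1, carrier2, carrier3, carrier4 in the frame of end_stop below 0.004 m and angle between each of carrier1, carrier2, carrier3, carrier4's own z axis and vertical below 0.1 rad and y of carrier1 in the frame of end_stop between -0.006 and 0.006 m and linear speed of each of carrier1, carrier2, carrier3, carrier4 below 0.02 m/s and y of carrier2 in the frame of end_stop between -0.006 and 0.006 m and y of carrier3 in the frame of end_stop between -0.006 and 0.006 m and y of carrier4 in the frame of end_stop between -0.006 and 0.006 m and velocity of joint gate between -0.05 and 0.05 rad/s); the robot touches nothing.
It fails at once if a carrier was lifted or tipped (z of any of carrier1, carrier2, carrier3, carrier4 in the frame of end_stop above 0.01 m or angle between any of carrier1, carrier2, carrier3, carrier4's own z axis and vertical above 0.3 rad).
It fails at once if the row came apart (a gap of more than 10 mm) (horizontal distance between carrier1 and carrier2 above 0.046 m or horizontal distance between carrier2 and carrier3 above 0.046 m or horizontal distance between carrier3 and carrier4 above 0.046 m).
It fails at once if another thing on the table was moved by more than 15 mm or tipped (distance of any of vial_a, vial_b, dropper, meter, tip_box, cup from where it was at the start of the episode above 0.015 m or angle between any of vial_a, vial_b, dropper, meter, tip_box, cup's own z axis and vertical above 0.3 rad).
It also fails if it takes over 54 s, if anything falls off the work surface, if the arm or the gripper's body presses on something with over 40 N, if the wrist force passes 120 N, or if a joint passes its speed limit or range.

### The arm

A 6-joint arm with a two-finger parallel gripper is mounted at the origin on the work surface. World frame = base frame: x ahead of the robot, y to its left, z up, the work surface at z = 0. Lengths are in m, angles in rad, forces in N, time in s.
With the tool pointing down it reaches from about 0.35 to 0.775 m from the base axis. Payload 5.5 kg.
Tool frame: the origin (TCP) lies midway between the tips of the shut fingers; the grasp point (between the pads) lies 19 mm behind it; z points along the fingers, y is the line along which they close (so a half turn about z gives the same grasp; the last joint's range is limited). The gripper opens to 85 mm and grips with 20 to 120 N. Pads are 22 mm wide; open, the fingers measure 114 mm over their backs; the gripper's body (76 mm by 85 mm) begins 54 mm behind the grasp point. The pads swing forward as they close: fully open they stand 13 mm farther back than shut.
Start: joints at [1.1, 0.313, 0.046, 1.304, 0, 1.431], TCP at [0.187, 0.544, 0.231] pointing down, gripper open.
Joint ranges: [-2.76, 2.76], [-0.86, 1.69], [-1.03, 1.26], [-2.2, 2.34], [-1.47, 1.5], [-3.14, 3.14]. Speed limits (rad/s): [2.57, 2.57, 3.14, 3.14, 3.14, 3.14].

### API

Orientations are given as a unit quaternion [w, x, y, z].
In Python, from workcell import env gives the robot as it stands.
- The arm moves only by the tool move_arm, never from a script. Its argument "targets" is a list of rows, each a list of 3 entries, a list of its own where there are three numbers: the shift along the tool's x, y, z in mm, then the turn, a rotation vector about the tool's x, y, z in units of 10 degrees (1.0 is 10 degrees), then the closure, from -1 (fully open) to 1 (shut). In form: [[[dx, dy, dz], [ax, ay, az], gripper], ...]. A call has 1 to 5 rows; each row is the pose to reach, as a shift and turn from the pose commanded when the call began, along the tool's axes at that moment; what a row does not reach only later rows make up. A row lasts 1/8 s, in which the tool goes at most 62.5 mm and 10.7 degrees, less where a joint would pass 70% of its speed; a pose out of reach is approached as far as the arm can. A call with a gripper value outside its range is refused whole. The fingers move at their own pace and stop on an object; "squeeze" is the grip in N (left out, the last holds). Time passes only in rows, so rows that repeat a pose let the fingers close. It gives the time, the measured TCP pose, the force, the opening and the grip force at its end, in the units of the state.
- env.get_state(): the state, without advancing time (a new reading comes with each control period).
- env.read_camera(name): name is "scene" or "top" or "wrist"; returns a dict with "pixels" (400x640x3 uint8, red, green, blue), "fovy" (degrees; the focal length in pixels is half the picture's height over the tangent of half this angle, whatever the lens; pixels are square), "cx", "cy" (the principal point, pixels), "dist_coeffs" ([k1, k2, p1, p2, k3] as OpenCV has them; the pictures are not rectified), "extrinsics" (4x4, takes a point from world to camera coordinates); the wrist camera has in their place "mount" (4x4, takes a point from camera to tool coordinates, whose origin is the TCP and whose axes are the flange's). Camera axes: x right, y up, looking along -z (the intrinsics and any distortion apply to the point x, -y, -z); pixel columns grow to the right and rows downward; lengths in m; the calibration is good to about 2 mm. A picture is of the moment at which its call begins: read the wrist's pose just before it. There is no depth.
- env.hand_in(): hands the job in; it is judged then, once.
Trained networks look in a picture, given as the dict that the camera call returned (one of the last four; its "shot" number tells which), for a name from the list of things; names that differ only in an ending like _2 or _b are one class to them, and where a whole thing is asked for, a point or a joint stands for the part that bears it (a point fixed in the world has none). Each returns a list of dicts, best first, with "confidence" (0 to 1); they miss things now and then, are a little off and sometimes report something else, mostly with a low value. They report only what shows in the picture. A call takes as long as a camera call. They do not tell look-alikes from the thing itself.
- env.spot_in(thing, picture): "centre" ([x, y, z] in m, in world coordinates, good to about 4 mm: the middle of the surface that is visible of it).
- env.regions_of(thing, picture): "mask" (400x640 bool, what is visible of it).
- env.landmark_of(thing, picture): "centre" ([x, y, z] in m, in world coordinates, good to about 4 mm: a listed point, or the origin of a listed thing).
The state is a dict: "clock": time; "joint_pos": joint angles; "qvel": joint speeds; "tau": joint torques, N m; "tcp_pos": TCP position; "orientation": TCP orientation; "wrist_force": force on the tool from outside, world axes, zero at the start; "ft_torque": the same for the moment, N m; "finger_gap": finger opening in m; "grip_force": force on a finger pad.
Only numpy, scipy, OpenCV 4.12 (cv2) and the standard library are available. Lean on these libraries where they do the work, as an engineer would, in place of code of your own. Each camera call takes 0.05 s, during which the arm holds its last target. There are 200 camera calls.

## Working session

There is one attempt and no reset: what is moved stays moved. The work goes in short steps, Python scripts to look and compute and a tool call to move; the robot and the scene stay as the last step left them, time stands still between calls to the robot, and variables do not carry over. Pictures are saved under pics/ and viewed, at most 10 in all, crops included, and the job is handed in when it is done.

Besides the shell and the picture viewer there is one more tool, called after ">>>" by a JSON object that holds its "fn" and its "kwargs", one argument or row to a line. move_arm: Moves the arm, as the interface text tells. Its arguments: {"type":"object","properties":{"targets":{"type":"array","items":{"type":"array"}},"squeeze":{"type":"number"}},"required":["targets"]}

```bash
mkdir -p pics; ls; cat > h.py <<'E'
import numpy as np, cv2, json
from workcell import env
from scipy.spatial.transform import Rotation as R
def st():
    s=env.get_state(); return s
def K(p):
    f=200/np.tan(np.radians(p["fovy"])/2); return np.array([[f,0,p["cx"]],[0,f,p["cy"]],[0,0,1]])
def project(p,X):
    E=np.array(p["extrinsics"]); c=(E[:3,:3]@np.atleast_2d(X).T).T+E[:3,3]; c=c*[1,-1,-1]
    return cv2.projectPoints(c,np.zeros(3),np.zeros(3),K(p),np.array(p["dist_coeffs"],float))[0][:,0]
def onplane(p,uv,z):
    n=cv2.undistortPoints(np.array(uv,float).reshape(-1,1,2),K(p),np.array(p["dist_coeffs"],float))[:,0]
    E=np.array(p["extrinsics"]); d=np.c_[n[:,0],-n[:,1],-np.ones(len(n))]@E[:3,:3]; o=-E[:3,:3].T@E[:3,3]
    return o+d*((z-o[2])/d[:,2:])
def save(p,n): cv2.imwrite("pics/"+n,p["pixels"][:,:,::-1])
def q(s): w,x,y,z=s["orientation"]; return R.from_quat([x,y,z,w])
E
cat > a.py <<'E'
from h import *
for n in ["top","scene"]:
    p=env.read_camera(n); save(p,n+"0.png")
    print(n)
    for t in ["end_stop","gate_hinge","gate_knob","carrier1","carrier4","dropper","track"]:
        print(t,[(np.round(d["centre"],4).tolist(),round(d["confidence"],2)) for d in env.landmark_of(t,p)][:5])
s=st(); print(s["clock"],s["tcp_pos"],q(s).as_matrix().round(3).tolist(),s["finger_gap"],s["wrist_force"])
E
python3 a.py
```

```text
pics
top
end_stop [([0.5915, 0.081, 0.0096], 0.76)]
gate_hinge [([0.5064, -0.0539, 0.0321], 0.63), ([0.5914, 0.0805, 0.0078], 0.52)]
gate_knob [([0.4505, -0.1087, 0.0482], 0.46)]
carrier1 [([0.3917, -0.1926, 0.0014], 0.67), ([0.5337, -0.1023, 0.0081], 0.63), ([0.569, 0.0035, 0.0064], 0.62), ([0.6816, -0.1069, 0.0026], 0.54), ([0.5542, -0.0297, 0.0038], 0.5)]
carrier4 [([0.3917, -0.1926, 0.0014], 0.67), ([0.5337, -0.1023, 0.0081], 0.63), ([0.569, 0.0035, 0.0064], 0.62), ([0.6816, -0.1069, 0.0026], 0.54), ([0.5542, -0.0297, 0.0038], 0.5)]
dropper [([0.4696, 0.0458, 0.0005], 0.52)]
track [([0.5513, -0.0566, 0.0013], 0.81)]
scene
end_stop [([0.5523, -0.0266, 0.0077], 0.64), ([0.5898, 0.0854, 0.008], 0.55)]
gate_hinge [([0.5002, -0.054, 0.0352], 0.57), ([0.498, -0.4131, -0.0027], 0.29)]
gate_knob [([0.4518, -0.1093, 0.0451], 0.65)]
carrier1 [([0.5311, -0.0992, 0.0078], 0.84), ([0.5537, -0.0257, 0.007], 0.81), ([0.3912, -0.1961, 0.0043], 0.63), ([0.5631, 0.003, 0.0062], 0.57), ([0.539, -0.0668, 0.0066], 0.57)]
carrier4 [([0.5311, -0.0992, 0.0078], 0.84), ([0.5537, -0.0257, 0.007], 0.81), ([0.3912, -0.1961, 0.0043], 0.63), ([0.5631, 0.003, 0.0062], 0.57), ([0.539, -0.0668, 0.0066], 0.57)]
dropper [([0.4654, 0.0452, -0.0012], 0.65), ([0.5896, 0.0832, 0.0067], 0.47)]
track [([0.5465, -0.054, 0.0], 0.63)]
0.8 [0.18678602 0.54387451 0.23135738] [[-0.946, 0.325, 0.0], [0.325, 0.946, 0.0], [-0.0, 0.0, -1.0]] 0.08562513409931735 [-0.32639169 -0.6657794  -0.08356364]
```

View pics/top0.png

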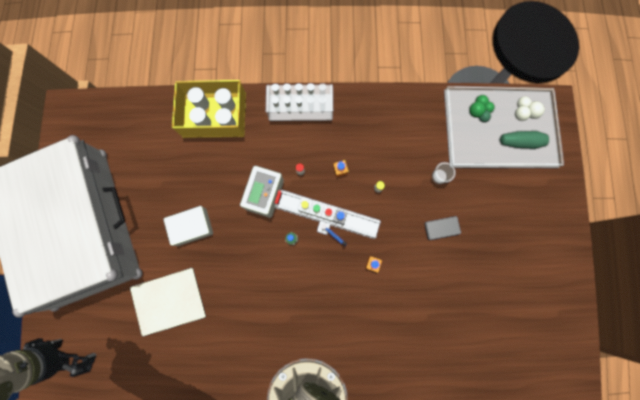

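View pics/scene0.png

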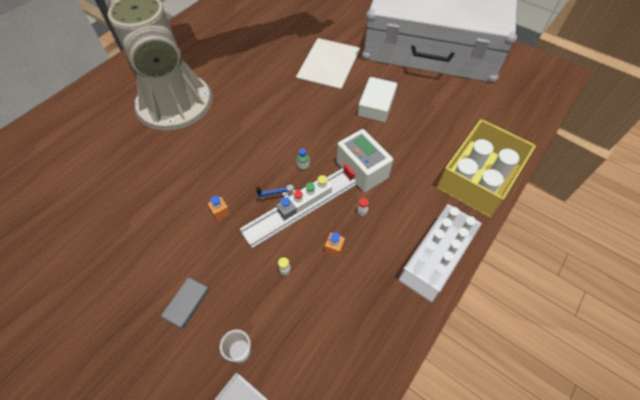

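The top picture shows the track running from the reader at (262,190) to its open end at (380,228). The row sits at (304–341, 204–216), the grey carrier last, with the open gate at (333,235). The dropper (291,238) is on the gate's side, and the orange look-alikes are off the track. Next I go above it for a closer look with the wrist camera.

>>> {"fn": "move_arm", "kwargs": {
  "targets": [
    [[-40,-44,0],[0,0,1],1],
    [[-80,-88,0],[0,0,2],1],
    [[-120,-130,0],[0,0,3],1],
    [[-160,-174,0],[0,0,4],1],
    [[-200,-218,0],[0,0,5],1]
  ]
}}

```text
clock: 1.42
tcp_pos: [0.3056, 0.2711, 0.2316]
orientation: [0.0, 0.568, 0.823, 0.001]
wrist_force: [1.3, -0.7, 1.4]
finger_gap: 0.0001
grip_force: 0.0
```

```bash
cat > fit.py <<'E'
from h import *
from scipy.optimize import least_squares
es=np.array([[.5915,.081],[.5898,.0854]]);hg=np.array([[.5064,-.0539],[.5002,-.054]])
tr=np.array([[.5513,-.0566],[.5465,-.054]]) # track origin ; channel end at x=140
c4=np.array([[.5337,-.1023],[.5311,-.0992]]);cs=np.array([[.569,.0035],[.5542,-.0297],[.5537,-.0257],[.5631,.003],[.539,-.0668]])
def r(v):
    x=np.array([np.cos(v[2]),np.sin(v[2])]);y=np.array([-x[1],x[0]]);e=v[:2]
    return np.r_[(es-e).ravel(),(hg-e+.1525*x-.042*y).ravel(),(c4-e)@y,(cs-e)@y,(tr-e)@y]
v=least_squares(r,[.59,.08,1.25]).x;x=np.array([np.cos(v[2]),np.sin(v[2])]);y=np.array([-x[1],x[0]])
print(v[:2],np.degrees(v[2]),(r(v)*1e3).round(1));print("c4 x",(c4-v[:2])@x,"track x",(tr-v[:2])@x,"knob",(np.array([.451,-.109])-v[:2])@np.c_[x,y])
print(env.read_camera("wrist")["mount"])
s=st();print(s["clock"],s["tcp_pos"],q(s).as_matrix().round(3).tolist(),s["finger_gap"],s["joint_pos"])
E
python3 fit.py
```

```text
[0.58961337 0.08115448] 72.56060953310373 [ 1.9 -0.2  0.2  4.2  2.6 -2.2 -3.6 -2.3 -1.6  1.8 -3.6  0.6  2.2  1.9
  3.9 -4.7  0.6]
c4 x [-0.19177896 -0.18960067] track x [-0.14290492 -0.14186298] knob [-0.22295591  0.07525326]
[[ 1.49878913e-03  9.54518346e-01  2.98148419e-01  7.55796589e-02]
 [ 9.99998727e-01 -1.26755963e-03 -9.68907692e-04  1.27965575e-03]
 [-5.46919267e-04  2.98149492e-01 -9.54519031e-01 -1.42721496e-01]
 [ 0.00000000e+00  0.00000000e+00  0.00000000e+00  1.00000000e+00]]
1.475 [0.30771025 0.26567993 0.2314417 ] [[-0.343, 0.939, 0.002], [0.939, 0.343, -0.004], [-0.004, 0.0, -1.0]] -2.6365037424610824e-05 [ 0.5174651  -0.01256121 -0.34114232  1.2426051  -0.00440267  1.73827048]
```

>>> {"fn": "move_arm", "kwargs": {
  "targets": [
    [[-58,13,-4],[0,0,0.8],1],
    [[-116,26,-8],[0,0,1.6],1],
    [[-174,39,-12],[0,0,2.4],1],
    [[-232,52,-16],[0,0,3.1],1],
    [[-290,65,-20],[0,0,3.8],1]
  ]
}}

```text
clock: 2.1
tcp_pos: [0.4709, 0.0236, 0.2518]
orientation: [0.0, 0.805, 0.593, 0.001]
wrist_force: [1.4, 0.6, -0.3]
finger_gap: -0.0002
grip_force: 0.0
```

>>> {"fn": "move_arm", "kwargs": {
  "targets": [
    [[-50,0,0],[0,0,0],1],
    [[-90,0,0],[0,0,0],1],
    [[-90,0,0],[0,0,0],1],
    [[-90,0,0],[0,0,0],1]
  ]
}}

```text
clock: 2.6
tcp_pos: [0.4438, -0.0605, 0.2514]
orientation: [-0.0, 0.804, 0.595, 0.0]
wrist_force: [-0.5, 0.2, 0.0]
finger_gap: 0.0003
grip_force: 0.0
```

```bash
cat >> h.py <<'E'
def wrist():
    s=st(); p=env.read_camera("wrist"); T=np.eye(4);T[:3,:3]=q(s).as_matrix();T[:3,3]=s["tcp_pos"]
    p2=dict(p); p2["extrinsics"]=np.linalg.inv(T@np.array(p["mount"])); return s,p,p2
E
cat > b.py <<'E'
import sys
from h import *
s,p,p2=wrist(); save(p,sys.argv[1]); np.save("E.npy",p2["extrinsics"])
print(s["clock"],s["tcp_pos"],q(s).as_matrix().round(3).tolist(),s["wrist_force"])
for t in ["end_stop","gate_hinge","gate_knob","carrier1"]:
    print(t,[(np.round(d["centre"],4).tolist(),round(d["confidence"],2)) for d in env.landmark_of(t,p)][:6])
E
python3 b.py w1.png
```

```text
2.6 [ 0.4437684  -0.06052524  0.25138855] [[0.292, 0.956, 0.0], [0.956, -0.292, 0.0], [0.001, 0.0, -1.0]] [-0.54053735  0.20376618  0.00447114]
end_stop [([0.5874, 0.0787, 0.0078], 0.63)]
gate_hinge [([0.5051, -0.047, 0.0311], 0.83)]
gate_knob [([0.4551, -0.1081, 0.0445], 0.61)]
carrier1 [([0.5305, -0.0978, 0.0025], 0.96), ([0.5429, -0.0646, 0.0086], 0.93), ([0.5533, -0.0302, 0.006], 0.85), ([0.5678, -0.0001, 0.0098], 0.81), ([0.6804, -0.1008, 0.0008], 0.71)]
```

View pics/w1.png

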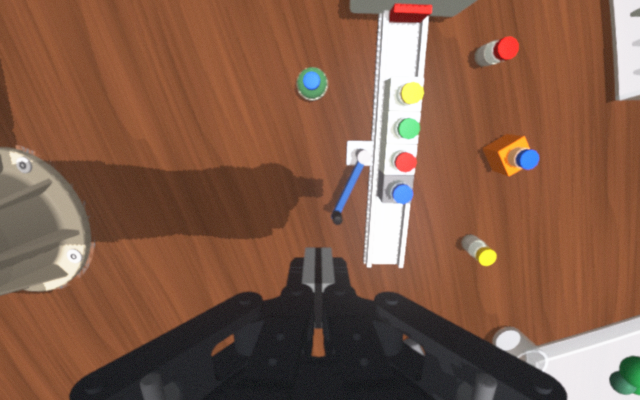

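The wrist picture shows the track from the stop (411,12) to the open end (385,266). The caps are at (411,93), (408,128), (404,161) and (401,193), the hinge is at (363,156) and the knob at (337,217). I rectify it on the rail-top plane to get an exact track pose.

```bash
cat > c.py <<'E'
from h import *
s,p,p2=wrist()
e=np.array([.5885,.0803]);a=np.radians(72.6);x=np.array([np.cos(a),np.sin(a)]);y=np.array([-x[1],x[0]])
def warp(z,sc,x0,x1,y0,y1):
    X=np.arange(x0,x1,1/sc)/1e3; Y=np.arange(y1,y0,-1/sc)/1e3
    gx,gy=np.meshgrid(X,Y); P=e+gx[...,None]*x+gy[...,None]*y
    uv=project(p2,np.c_[P.reshape(-1,2),np.full(gx.size,z)]).reshape(gx.shape+(2,)).astype(np.float32)
    return cv2.remap(p["pixels"],uv,None,cv2.INTER_CUBIC)
ims=[warp(z,2,-330,30,-45,45) for z in (.018,.044,.044)]
ims[2]=warp(.045,2,-330,30,20,100)
for im in ims:
    for k in range(0,720,40): im[:4,k]=(255,0,255)
    im[len(im)//2,::20]=(255,0,255)
cv2.imwrite("pics/rect.png",np.vstack(ims)[:,:,::-1]); print([i.shape for i in ims])
# rail edges: mean profile across y over empty stretches
im=cv2.cvtColor(warp(.018,4,-300,-230,-40,40),cv2.COLOR_RGB2GRAY).astype(float)
for c in (slice(20,120),slice(160,270)):
    g=np.gradient(im[:,c].mean(1)); k=np.argsort(-abs(g))[:14]; print([(round(40-i/4,1),round(g[i],1)) for i in sorted(k)])
im=cv2.cvtColor(warp(.018,4,-50,-10,-40,40),cv2.COLOR_RGB2GRAY).astype(float)
g=np.gradient(im.mean(1)); k=np.argsort(-abs(g))[:14]; print([(round(40-i/4,1),round(g[i],1)) for i in sorted(k)])
E
python3 c.py
```

```text
[(180, 720, 3), (180, 720, 3), (160, 720, 3)]
[(np.float64(-16.5), np.float64(-11.4)), (np.float64(-16.8), np.float64(-12.2)), (np.float64(-17.0), np.float64(-12.2)), (np.float64(-19.5), np.float64(11.5)), (np.float64(-19.8), np.float64(12.9)), (np.float64(-20.0), np.float64(13.5)), (np.float64(-20.2), np.float64(13.4)), (np.float64(-20.5), np.float64(12.5)), (np.float64(-26.2), np.float64(-12.6)), (np.float64(-26.5), np.float64(-14.1)), (np.float64(-26.8), np.float64(-14.8)), (np.float64(-27.0), np.float64(-14.5)), (np.float64(-27.2), np.float64(-13.6)), (np.float64(-27.5), np.float64(-12.4))]
[(np.float64(-16.8), np.float64(-11.7)), (np.float64(-17.0), np.float64(-12.1)), (np.float64(-17.2), np.float64(-12.1)), (np.float64(-19.8), np.float64(12.2)), (np.float64(-20.0), np.float64(13.7)), (np.float64(-20.2), np.float64(14.4)), (np.float64(-20.5), np.float64(14.1)), (np.float64(-20.8), np.float64(13.0)), (np.float64(-26.5), np.float64(-12.8)), (np.float64(-26.8), np.float64(-14.1)), (np.float64(-27.0), np.float64(-14.7)), (np.float64(-27.2), np.float64(-14.5)), (np.float64(-27.5), np.float64(-13.6)), (np.float64(-27.8), np.float64(-12.0))]
[(np.float64(28.5), np.float64(14.9)), (np.float64(28.2), np.float64(14.9)), (np.float64(23.5), np.float64(14.7)), (np.float64(23.2), np.float64(15.5)), (np.float64(23.0), np.float64(14.5)), (np.float64(-21.0), np.float64(14.4)), (np.float64(-21.2), np.float64(16.4)), (np.float64(-21.5), np.float64(17.1)), (np.float64(-21.8), np.float64(16.3)), (np.float64(-27.8), np.float64(-15.2)), (np.float64(-28.0), np.float64(-17.7)), (np.float64(-28.2), np.float64(-18.8)), (np.float64(-28.5), np.float64(-18.4)), (np.float64(-28.8), np.float64(-16.9))]
```

View pics/rect.png

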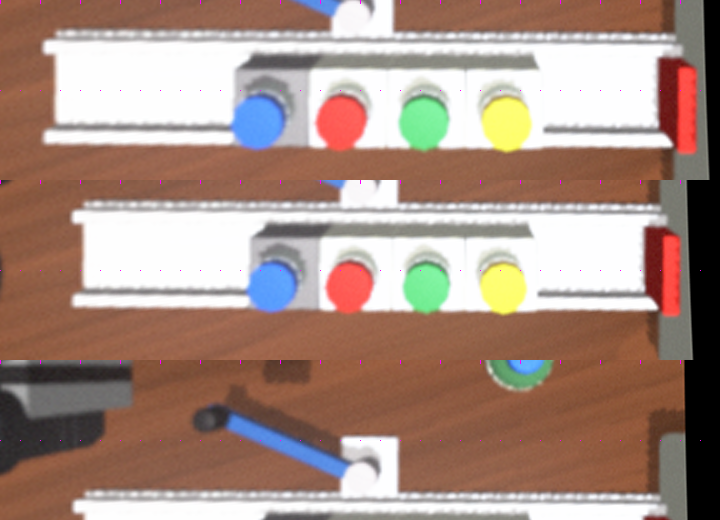

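>>> {"fn": "move_arm", "kwargs": {
  "targets": [
    [[-29,48,20],[0,0,0.06],1],
    [[-58,96,50],[0,0,0.06],1],
    [[-58,96,100],[0,0,0.06],1],
    [[-58,96,150],[0,0,0.06],1],
    [[-58,96,150],[0,0,0.06],1]
  ]
}}

```text
clock: 3.52
tcp_pos: [0.5154, -0.1423, 0.0975]
orientation: [-0.004, 0.807, 0.591, -0.002]
wrist_force: [0.2, 0.0, 0.6]
finger_gap: 0.0004
grip_force: 0.0
```

```bash
cat > b2.py <<'E'
import sys
from h import *
s,p,p2=wrist(); save(p,sys.argv[1])
e=np.array([.5900,.0798]);a=np.radians(72.4);x=np.array([np.cos(a),np.sin(a)]);y=np.array([-x[1],x[0]]);M=np.c_[x,y]
m=q(s).as_matrix()
print(s["clock"],"tcp in track",((s["tcp_pos"][:2]-e)@M*1e3).round(1),s["tcp_pos"][2].round(4),"yaw",np.degrees(np.arctan2(m[1,0],m[0,0])).round(2),m[:,2].round(3),np.round(s["wrist_force"],1))
for t in ["end_stop","gate_hinge","gate_knob","carrier1"]:
    print(t,[(((np.array(d["centre"])[:2]-e)@M*1e3).round(1).tolist(),round(d["confidence"],2)) for d in env.landmark_of(t,p)][:6])
E
python3 b2.py w2.png
```

```text
3.525 tcp in track [-234.2    4. ] 0.0975 yaw 72.48 [-0.008  0.004 -1.   ] [0.2 0.  0.6]
end_stop []
gate_hinge [([-148.6, 42.9], 0.7)]
gate_knob [([-221.8, 76.4], 0.79)]
carrier1 [([-150.3, 2.8], 0.84), ([-188.1, -1.2], 0.75), ([-323.0, 108.9], 0.73), ([-143.4, -140.9], 0.57), ([-146.4, 40.0], 0.17)]
```

View pics/w2.png

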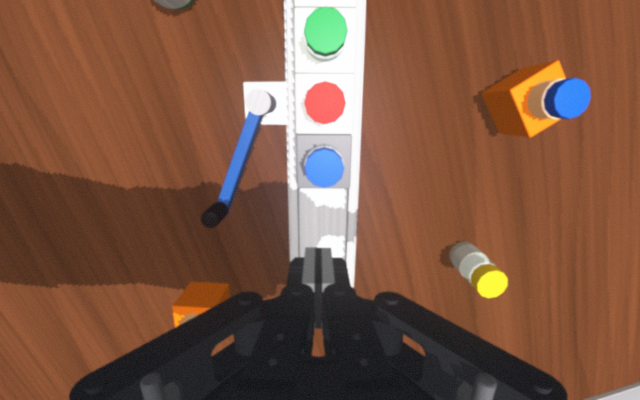

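The picture shows the grey carrier (323,167) straight ahead of the fingers (318,250), which sit about 4 mm left of the channel's middle. I correct that and descend.

>>> {"fn": "move_arm", "kwargs": {
  "targets": [
    [[0,4,20],[0,0,0],1],
    [[0,4,50],[0,0,0],1],
    [[0,4,75],[0,0,0],1],
    [[0,4,75],[0,0,0],1]
  ]
}}

```text
clock: 4.28
tcp_pos: [0.5221, -0.1451, 0.0264]
orientation: [-0.0, 0.807, 0.591, -0.0]
wrist_force: [-0.4, -1.1, -0.2]
finger_gap: -0.0002
grip_force: 0.0
```

```bash
python3 b2.py w3.png
```

```text
4.275 tcp in track [-234.9   -3.3] 0.0264 yaw 72.46 [-0.001  0.    -1.   ] [-0.4 -1.1 -0.2]
end_stop []
gate_hinge [([-149.8, 41.1], 0.68)]
gate_knob [([-221.4, 70.0], 0.82)]
carrier1 [([-119.4, -1.3], 0.73), ([-144.3, -144.7], 0.73), ([-151.1, 0.5], 0.68), ([-188.2, 0.6], 0.67)]
```

>>> {"fn": "move_arm", "kwargs": {
  "targets": [
    [[0,-3,5],[0,0,0],1],
    [[2,-3,10],[0,0,0],1],
    [[6,-3,10],[0,0,0],1],
    [[10,-3,10],[0,0,0],1],
    [[13,-3,10],[0,0,0],1]
  ]
}}

```text
clock: 5.15
tcp_pos: [0.5237, -0.1317, 0.0163]
orientation: [-0.0, 0.807, 0.591, 0.0]
wrist_force: [-0.4, -0.6, -0.7]
finger_gap: 0.0001
grip_force: 0.0
```

>>> {"fn": "move_arm", "kwargs": {
  "targets": [
    [[2,0,0],[0,0,0],1],
    [[4,0,0],[0,0,0],1],
    [[6,0,0],[0,0,0],1],
    [[8,0,0],[0,0,0],1],
    [[10,0,0],[0,0,0],1]
  ]
}}

```text
clock: 5.78
tcp_pos: [0.5266, -0.1225, 0.0163]
orientation: [0.0, 0.807, 0.591, 0.0]
wrist_force: [0.2, -0.4, 1.0]
finger_gap: 0.0002
grip_force: 0.4
```

```bash
python3 b2.py w4.png
```

```text
5.775 tcp in track [-212.    -0.7] 0.0163 yaw 72.44 [ 0. -0. -1.] [ 0.2 -0.4  1. ]
end_stop []
gate_hinge [([-146.6, 39.3], 0.66)]
gate_knob [([-219.7, 72.7], 0.9)]
carrier1 [([-109.2, 1.9], 0.91), ([-146.4, -141.8], 0.77), ([-183.9, 0.5], 0.71), ([-147.4, 2.4], 0.68)]
```

View pics/w4.png

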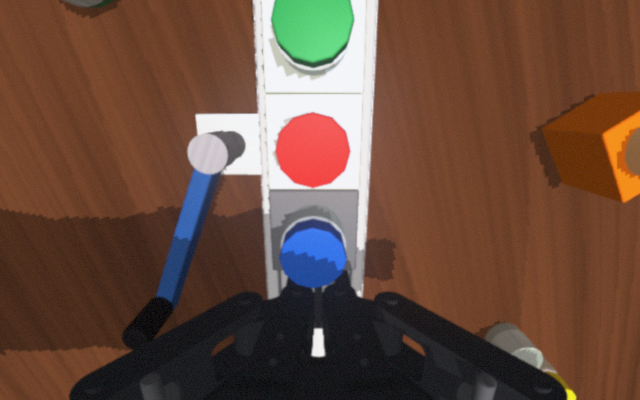

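The fingers stand just behind the grey block (315,250), centred, with the knob (150,320) clear of them. I push on slowly.

>>> {"fn": "move_arm", "kwargs": {
  "targets": [
    [[2,0,0],[0,0,0],1],
    [[5,0,0],[0,0,0],1],
    [[8,0,0],[0,0,0],1],
    [[12,0,0],[0,0,0],1],
    [[16,0,0],[0,0,0],1]
  ]
}}

```text
clock: 6.65
tcp_pos: [0.5315, -0.107, 0.0163]
orientation: [-0.0, 0.807, 0.591, 0.0]
wrist_force: [-0.2, -1.4, -0.4]
finger_gap: 0.0002
grip_force: 0.3
```

>>> {"fn": "move_arm", "kwargs": {
  "targets": [
    [[4,0,0],[0,0,0],1],
    [[8,0,0],[0,0,0],1],
    [[12,0,0],[0,0,0],1],
    [[16,0,0],[0,0,0],1],
    [[20,0,0],[0,0,0],1]
  ]
}}

```text
clock: 7.28
tcp_pos: [0.5374, -0.0879, 0.0163]
orientation: [-0.0, 0.807, 0.591, 0.0]
wrist_force: [0.4, -0.5, -0.2]
finger_gap: -0.0001
grip_force: 0.3
```

>>> {"fn": "move_arm", "kwargs": {
  "targets": [
    [[4,0,0],[0,0,0],1],
    [[8,0,0],[0,0,0],1],
    [[11,0,0],[0,0,0],1],
    [[13,0,0],[0,0,0],1],
    [[15,0,0],[0,0,0],1]
  ]
}}

```text
clock: 7.9
tcp_pos: [0.5419, -0.0738, 0.0163]
orientation: [-0.0, 0.807, 0.591, 0.0]
wrist_force: [-0.5, -0.6, -0.3]
finger_gap: -0.0
grip_force: 0.3
```

```bash
cat > d.py <<'E'
from h import *
e=np.array([.5900,.0798]);a=np.radians(72.4);x=np.array([np.cos(a),np.sin(a)]);y=np.array([-x[1],x[0]]);M=np.c_[x,y]
s=st();print(s["clock"],((s["tcp_pos"][:2]-e)@M*1e3).round(1),s["tcp_pos"][2].round(4),"F",(np.array(s["wrist_force"])[:2]@M).round(2),s["wrist_force"][2])
for n in ("top","scene"):
    p=env.read_camera(n)
    for t in ["end_stop","carrier1"]:
        print(n,t,[(((np.array(d["centre"])[:2]-e)@M*1e3).round(1).tolist(),round(d["confidence"],2)) for d in env.landmark_of(t,p)][:6])
p=env.read_camera("scene"); u=project(p,[[e[0]-.09*x[0],e[1]-.09*x[1],.03]])[0].astype(int); print(u)
c=p["pixels"][u[1]-50:u[1]+50,u[0]-66:u[0]+66]
import sys; cv2.imwrite("pics/"+sys.argv[1],cv2.resize(c,None,fx=6,fy=6,interpolation=cv2.INTER_CUBIC)[:,:,::-1])
E
python3 d.py s2.png
```

```text
7.9 [-160.9   -0.6] 0.0163 F [-0.69  0.27] -0.33773610011039434
top end_stop [([-0.5, 1.0], 0.82), ([-59.4, 3.5], 0.67)]
top carrier1 [([-60.7, 2.5], 0.62), ([-321.5, 105.3], 0.55), ([-27.2, 1.2], 0.45)]
scene end_stop [([2.8, 1.0], 0.93)]
scene carrier1 [([-147.6, -142.3], 0.88), ([-324.9, 103.6], 0.82), ([-97.6, 1.5], 0.75), ([-451.9, -212.2], 0.74), ([-27.8, 2.5], 0.59), ([-133.3, 2.9], 0.5)]
[318 189]
```

View pics/s2.png

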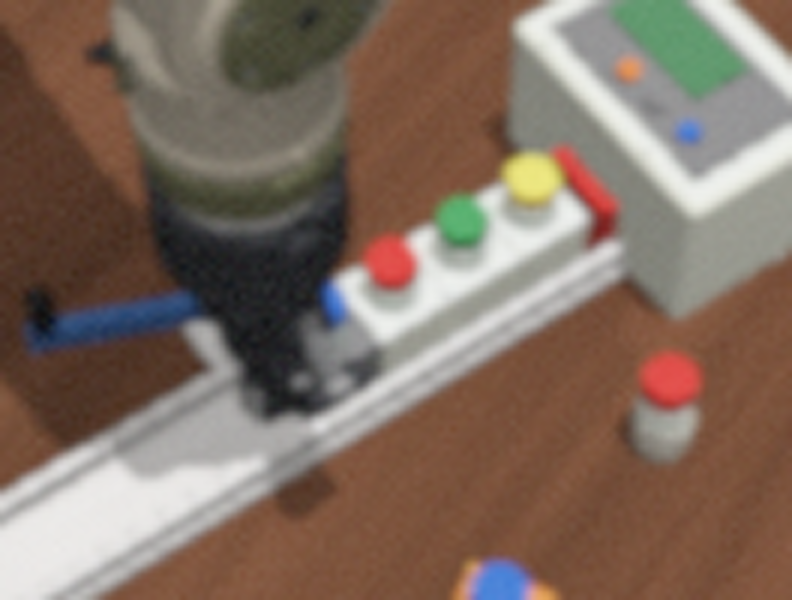

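The crop shows the row closed up, with the yellow carrier (545,200) a few mm from the stop (590,195). I continue until the force rises.

>>> {"fn": "move_arm", "kwargs": {
  "targets": [
    [[2,0,0],[0,0,0],1],
    [[3.5,0,0],[0,0,0],1],
    [[5,0,0],[0,0,0],1],
    [[6,0,0],[0,0,0],1],
    [[7,0,0],[0,0,0],1]
  ]
}}

```text
clock: 8.88
tcp_pos: [0.5441, -0.0672, 0.0163]
orientation: [0.0, 0.807, 0.591, 0.0]
wrist_force: [-0.6, -0.8, -0.1]
finger_gap: -0.0001
grip_force: 0.4
```

>>> {"fn": "move_arm", "kwargs": {
  "targets": [
    [[1,0,0],[0,0,0],1],
    [[2,0,0],[0,0,0],1]
  ]
}}

```text
clock: 9.12
tcp_pos: [0.544, -0.067, 0.0164]
orientation: [0.001, 0.807, 0.59, -0.002]
wrist_force: [-3.2, -9.4, 1.9]
finger_gap: -0.0001
grip_force: 5.0
```

The row is home, with 10 N at the stop. I hold briefly, back off straight and then rise.

>>> {"fn": "move_arm", "kwargs": {
  "targets": [
    [[-1,0,0],[0,0,0],1],
    [[-1,0,0],[0,0,0],1],
    [[-3,0,0],[0,0,0],1],
    [[-8,0,0],[0,0,0],1],
    [[-30,0,0],[0,0,0],1]
  ]
}}

```text
clock: 9.75
tcp_pos: [0.5358, -0.0932, 0.0163]
orientation: [-0.0, 0.806, 0.592, 0.001]
wrist_force: [-0.4, -0.7, 0.3]
finger_gap: -0.0001
grip_force: 0.0
```

>>> {"fn": "move_arm", "kwargs": {
  "targets": [
    [[-2,0,-20],[0,0,0],1],
    [[-2,0,-60],[0,0,0],1],
    [[-5,0,-90],[0,0,0],1],
    [[-8,-50,-90],[0,0,0],1],
    [[-10,-98,-90],[0,0,0],1]
  ]
}}

```text
clock: 10.38
tcp_pos: [0.4385, -0.0737, 0.1066]
orientation: [0.0, 0.807, 0.591, 0.001]
wrist_force: [-0.7, 0.2, 0.1]
finger_gap: 0.0002
grip_force: 0.0
```

>>> {"fn": "move_arm", "kwargs": {
  "targets": [
    [[0,0,0],[0,0,0],1],
    [[0,0,0],[0,0,0],1]
  ]
}}

```text
clock: 10.62
tcp_pos: [0.4401, -0.0741, 0.1068]
orientation: [0.001, 0.807, 0.591, 0.001]
wrist_force: [1.5, 0.5, 0.2]
finger_gap: 0.0002
grip_force: 0.0
```

```bash
python3 b2.py w5.png
```

```text
10.625 tcp in track [-192.    96.4] 0.1068 yaw 72.45 [ 0.002 -0.    -1.   ] [1.5 0.5 0.2]
end_stop []
gate_hinge [([-148.9, 38.2], 0.73)]
gate_knob [([-217.6, 74.9], 0.86)]
carrier1 [([-324.0, 107.9], 0.83), ([-89.1, 0.2], 0.77), ([-126.6, 0.9], 0.65), ([-51.3, 1.0], 0.59), ([-147.5, -138.8], 0.56)]
```

View pics/w5.png

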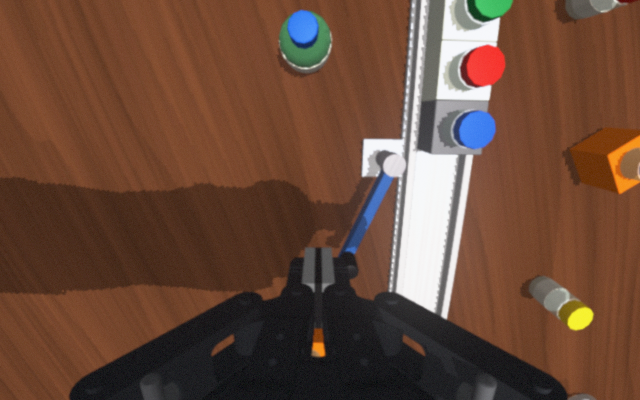

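The row sits home (482,66)–(470,128) and the gate bar (370,210) is right of the fingers. I descend on the outer side of the bar.

>>> {"fn": "move_arm", "kwargs": {
  "targets": [
    [[6,-3,30],[0,0,0],1],
    [[6,-3,60],[0,0,0],1],
    [[6,-3,80],[0,0,0],1],
    [[6,-3,80],[0,0,0],1]
  ]
}}

```text
clock: 11.38
tcp_pos: [0.437, -0.0669, 0.0249]
orientation: [-0.001, 0.807, 0.591, -0.001]
wrist_force: [0.9, -0.3, 0.5]
finger_gap: -0.0005
grip_force: 0.0
```

```bash
cat > e.py <<'E'
from h import *
e=np.array([.5900,.0798]);a=np.radians(72.4);x=np.array([np.cos(a),np.sin(a)]);y=np.array([-x[1],x[0]]);M=np.c_[x,y]
s=st();print(s["clock"],((s["tcp_pos"][:2]-e)@M*1e3).round(1),s["tcp_pos"][2].round(4),"F",(np.array(s["wrist_force"])[:2]@M).round(2),s["wrist_force"][2])
E
python3 e.py
```

```text
11.375 [-186.1  101.4] 0.0249 F [-0.07 -0.92] 0.5123672399498016
```

>>> {"fn": "move_arm", "kwargs": {
  "targets": [
    [[0,8,0],[0,0,0],1],
    [[-1,16,0],[0,0,0],1],
    [[-4,23,0],[0,0,0],1],
    [[-8,30,0],[0,0,0],1],
    [[-12,38,0],[0,0,0],1]
  ]
}}

```text
clock: 12.0
tcp_pos: [0.4703, -0.0901, 0.0261]
orientation: [-0.001, 0.807, 0.591, -0.0]
wrist_force: [-1.8, 2.4, 0.0]
finger_gap: 0.0002
grip_force: 1.5
```

>>> {"fn": "move_arm", "kwargs": {
  "targets": [
    [[-2,5,0],[0,0,0],1],
    [[-4,12,0],[0,0,0],1],
    [[-4,20,0],[0,0,0],1],
    [[-3,28,0],[0,0,0],1],
    [[-1,36,0],[0,0,0],1]
  ]
}}

```text
clock: 12.62
tcp_pos: [0.5052, -0.1023, 0.0262]
orientation: [0.0, 0.807, 0.591, -0.0]
wrist_force: [-4.1, 0.1, -0.8]
finger_gap: 0.0
grip_force: 1.5
```

```bash
python3 e.py; python3 b2.py w6.png
```

```text
12.625 [-199.2   25.8] 0.0262 F [-1.18  3.91] -0.7536761020142261
12.625 tcp in track [-199.2   25.8] 0.0262 yaw 72.43 [-0. -0. -1.] [-4.1  0.1 -0.8]
end_stop [([-148.4, 40.7], 0.37)]
gate_hinge []
gate_knob [([-208.5, -8.9], 0.95)]
carrier1 [([-125.2, 3.0], 0.96), ([-147.5, -136.9], 0.59)]
```

View pics/w6.png

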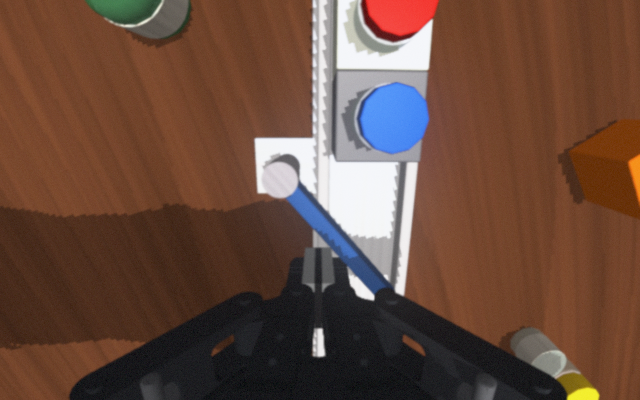

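The gate is turning as planned: the bar runs from the hinge (280,180) to (385,290), with the fingers behind it.

>>> {"fn": "move_arm", "kwargs": {
  "targets": [
    [[1,7,0],[0,0,0],1],
    [[4,13,0],[0,0,0],1],
    [[9,18,0],[0,0,0],1],
    [[14,23,0],[0,0,0],1],
    [[20,27,0],[0,0,0],1]
  ]
}}

```text
clock: 13.5
tcp_pos: [0.5368, -0.0909, 0.0261]
orientation: [0.0, 0.807, 0.591, -0.0]
wrist_force: [-3.6, -2.0, -0.5]
finger_gap: 0.0002
grip_force: 1.4
```

>>> {"fn": "move_arm", "kwargs": {
  "targets": [
    [[4,2,0],[0,0,0],1],
    [[8,3,0],[0,0,0],1],
    [[11,4,0],[0,0,0],1],
    [[13,4,0],[0,0,0],1]
  ]
}}

```text
clock: 14.0
tcp_pos: [0.5446, -0.0801, 0.0264]
orientation: [0.001, 0.807, 0.591, -0.0]
wrist_force: [-3.2, -5.8, -1.0]
finger_gap: 0.0
grip_force: 3.5
```

```bash
python3 e.py
```

```text
14.0 [-166.2   -5.1] 0.0264 F [-6.48  1.31] -1.012730482356653
```

>>> {"fn": "move_arm", "kwargs": {
  "targets": [
    [[1,0,0],[0,0,0],1],
    [[2,0,0],[0,0,0],1],
    [[2,0,0],[0,0,0],1],
    [[2,0,0],[0,0,0],1]
  ]
}}

```text
clock: 14.5
tcp_pos: [0.5446, -0.0801, 0.0264]
orientation: [0.002, 0.807, 0.59, -0.001]
wrist_force: [-2.3, -7.4, -1.6]
finger_gap: 0.0001
grip_force: 4.6
```

```bash
python3 e.py
```

```text
14.5 [-166.2   -5. ] 0.0264 F [-7.78 -0.  ] -1.6147022408784926
```

The gate is firm at its limit. I back off, rise clear and check.

>>> {"fn": "move_arm", "kwargs": {
  "targets": [
    [[-3,0,0],[0,0,0],1],
    [[-8,0,0],[0,0,0],1],
    [[-30,0,0],[0,0,0],1],
    [[-50,0,-20],[0,0,0],1],
    [[-60,0,-70],[0,0,0],1]
  ]
}}

```text
clock: 15.12
tcp_pos: [0.5248, -0.1351, 0.0949]
orientation: [-0.002, 0.807, 0.591, -0.001]
wrist_force: [0.3, -0.2, -0.6]
finger_gap: -0.0
grip_force: 0.0
```

>>> {"fn": "move_arm", "kwargs": {
  "targets": [
    [[-20,0,-50],[0,0,0],1],
    [[-20,0,-100],[0,0,0],1],
    [[-20,0,-100],[0,0,0],1],
    [[-20,0,-100],[0,0,0],1]
  ]
}}

```text
clock: 15.62
tcp_pos: [0.5208, -0.1541, 0.1962]
orientation: [0.0, 0.807, 0.591, 0.0]
wrist_force: [-0.3, 0.1, -0.2]
finger_gap: 0.0
grip_force: 0.0
```

```bash
python3 b2.py w7.png
```

```text
15.625 tcp in track [-243.9   -4.8] 0.1962 yaw 72.46 [ 0.001  0.    -1.   ] [-0.3  0.1 -0.2]
end_stop [([-140.1, -2.4], 0.68), ([-145.9, 40.8], 0.4)]
gate_hinge [([-148.0, 42.6], 0.64)]
gate_knob [([-147.7, -34.4], 0.91)]
carrier1 [([-126.0, -0.9], 0.97), ([-322.2, 107.9], 0.94), ([-89.6, 1.4], 0.89), ([-145.3, -140.7], 0.75)]
```

View pics/w7.png

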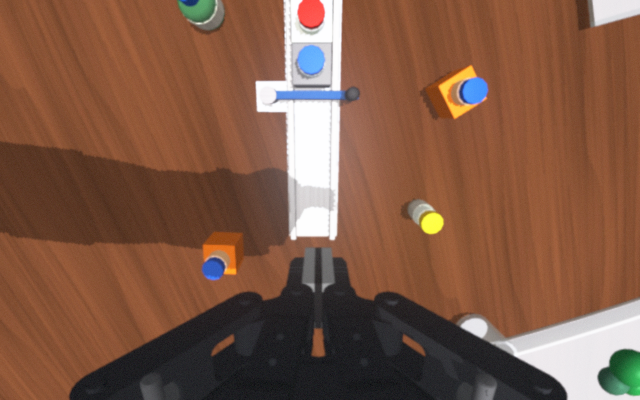

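The gate (268,95)–(352,95) is square across the track behind the grey carrier (311,62), and the arm is clear.

```bash
python3 -c "
from workcell import env
print(env.hand_in())"
```

```text
the job is handed in; nothing more can be done
None
```

The job is handed in at about 16 s on the robot's clock: the four carriers were pushed home against the end stop as one closed row, the gate was pushed to its limit behind them, and the arm was moved clear; no verdict was returned.

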